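Return a spray nozzle to its place in a push-and-turn rotary dispenser

TASK

A red-collared spray nozzle has been left standing on the paint-shop counter: put it back in the rotary nozzle dispenser. The dispenser's clear cap is sprung and only turns while it is pressed down, with fingers in its black finger cup; turn it until its opening stands over the red-lined compartment and the cap has sprung fully back up and locked there, then drop the nozzle in through the opening. Do not force the cap, and leave everything else on the counter where it is.

Things in the scene. Friction and masses are not known exactly. Their poses are not given: they have to be found in the camera images.
- dispenser_axis (a point): The rotary nozzle dispenser: a light grey round box 56 mm tall, screwed to the counter, under a clear cap 186 mm across and 4 mm thick. Inside, about its upright axis, are five open compartments and one blank (shut) station, 60 degrees apart. This point is on the axis, level with the cap's flat top when the cap is up (68 mm above the counter).
- finger_cup (a point): Middle of the finger cup, on the cap's flat top, 58 mm from the axis and straight across from the opening; moves with the cap. The cup is a round black rim that stands 10 mm above the cap's top, 48 mm wide inside and 58 mm outside, wide enough for closed fingers pointing down.
- opening (a point): Middle of the opening in the cap, level with the cap's top, 58 mm from the axis; moves with the cap. The opening is a 48 degree sector with a black frame, 37 to 80 mm from the axis, 47 mm wide at this point. Below it the compartments' floors are 5 mm above the counter.
- cap (a joint): Angle of the cap about the upright axis, rad, anticlockwise from above; it starts near 0, over the blank station. While the cap is up it is locked within 2 degrees at a station. Pressed down 4.5 mm or more it turns freely, either way and without limit, with about 1 to 4 N of push at the cup.
- spindle (a joint): How far the cap is down, m: 0 up, 0.0065 hard down. The spring pushes up with about 2 N at the top, 10 N hard down. Let go within 4 degrees of a station, the cap springs up and locks; let go elsewhere, it stays 4.5 mm down under the index ring and can be pushed on round without pressing till it reaches the next station's notch, springs up and blocks.
- red_stock (a point): Centre of the red-lined compartment, on its floor, 59 mm from the dispenser's axis: a round red lining 43 mm across with two red-collared brass nozzles lying on it. The other compartments are lined yellow, green, blue and white.
- nozzle_mid (a point): The loose nozzle, standing upright on the counter: brass, 26 mm tall, the lower 14 mm a cylinder of 18 mm diameter with a broad red collar, above it a tip of 9 mm diameter; about 30 g. This point is its centre, half-way up; z along its axis towards the tip.
There are look-alikes about, which are no part of the job. Of the things like the part that bears nozzle_mid, leave any that is pink; of the rest the smaller one is meant.

How it is judged:
On the way:
1. the cap's opening stands over the red-lined compartment with the cap up and locked (horizontal distance between opening and red_stock below 0.008 m and value of joint spindle below 0.0015 m), for 0.2 s.
At the end, for the whole second after the job is handed in: The cap is up (pressed less than 1.5 mm) with its opening within 8 mm of straight over the red-lined compartment, and the loose nozzle lies still inside that compartment (its centre within 36 mm sideways of the compartment's centre and lower than 50 mm above the counter) (all of step 1 and horizontal distance between nozzle_mid and red_stock below 0.036 m and height (world z) of nozzle_mid below 0.05 m and linear speed of nozzle below 0.02 m/s); the robot touches nothing.
It fails at once if the cap or the dispenser is forced: pressed or pushed with more than 40 N (contact force between any of the fingers, the arm and dispenser above 40 N).
It fails at once if something else on the counter is shifted by more than 25 mm (distance of any of tin_quart, spray_can, tin_small, tape_roll, paddle, paint_brush, mix_cup from where it was at the start of the episode above 0.025 m).
It also fails if it takes over 61 s, if anything falls off the work surface, if the arm or the gripper's body presses on something with over 40 N, if the wrist force passes 120 N, or if a joint passes its speed limit or range.

ROBOT

A 7-joint arm with a two-finger parallel gripper is mounted at the origin on the work surface. World frame = base frame: x ahead of the robot, y to its left, z up, the work surface at z = 0. Lengths are in m, angles in rad, forces in N, time in s.
With the tool pointing down it reaches from about 0.35 to 0.9 m from the base axis. Payload 8.1 kg.
Tool frame: the origin (TCP) lies at the centre of the arm's flange, where the gripper is bolted on; the fingertips stand 178 mm ahead of it and the grasp point (between the pads) lies 159 mm ahead of it; z points along the fingers, y is the line along which they close (so a half turn about z gives the same grasp; the last joint's range is limited). The gripper opens to 92 mm and grips with 3 to 60 N. Pads are 19 mm wide; open, the fingers measure 130 mm over their backs; the gripper's body (75 mm by 190 mm) begins 47 mm behind the grasp point.
Start: joints at [1.089, 0.434, 0.025, 1.573, -0.012, 1.134, -0.075], TCP at [0.231, -0.581, 0.405] pointing down, gripper open.
Joint ranges: [-2.62, 2.62], [-0.44, 2.09], [-1.27, 1.32], [0.08, 2.57], [-1.32, 4.46], [0.12, 2], [-2.74, 2.74]. Speed limits (rad/s): [2.22, 2.22, 3.01, 3.01, 3.14, 3.14, 3.14].

INTERFACE

Orientations are given as a rotation vector (axis times angle).
In Python, from cell import arm gives the robot as it stands. The module is installed in compiled form; this text tells all that it offers.
- The arm moves only by the shell command python3 -m inch 'ROWS' [FORCE]. ROWS is text: rows parted by semicolons, each of 5 numbers parted by spaces: the shift along the tool's x, y, z in m, then the turn about the tool's z in rad, then the finger opening in m, from 0 to 0.0918. In form: x y z roll fingers; .... A call has 1 to 5 rows; each row is the pose to reach, as a shift and turn from the pose commanded when the call began, along the tool's axes at that moment; what a row does not reach only later rows make up. A row lasts 1/10 s, in which the tool goes at most 50 mm and 8.59 degrees, less where a joint would pass 70% of its speed; a pose out of reach is approached as far as the arm can. A call with a gripper value outside its range is refused whole. The fingers move at their own pace and stop on an object; FORCE is the grip in N (left out, the last holds). Time passes only in rows, so rows that repeat a pose let the fingers close. It gives the time, the measured TCP pose, the force, the opening and the grip force at its end, in the units of the state.
- arm.observe(): the state, without advancing time (a new reading comes with each control period).
- arm.get_image(name): name is "scene" or "top" or "wrist"; returns the picture (480x640x3 uint8, red, green, blue); there is no depth.
- arm.get_calibration(name): a dict with "intrinsics" (3x3 intrinsics, pixels), "pose" (4x4, takes a point from camera to world coordinates). Camera axes: x right, y up, looking along -z (the intrinsics and any distortion apply to the point x, -y, -z); pixel columns grow to the right and rows downward; lengths in m; the calibration is good to about 2 mm. A picture is of the moment at which its call begins: read the wrist's pose just before it. get_calibration takes no time and is no camera call; for the wrist camera it gives the pose at the moment of the call.
- arm.sign_off(): hands the job in; it is judged then, once.
Trained networks look in the newest picture that a camera, given by its name, has taken for a name from the list of things; names that differ only in an ending like _2 or _b are one class to them, and where a whole thing is asked for, a point or a joint stands for the part that bears it (a point fixed in the world has none). Each returns a list of dicts, best first, with "conf" (0 to 1); they miss things now and then, are a little off and sometimes report something else, mostly with a low value. They report only what shows in the picture. A call takes as long as a camera call. They do not tell look-alikes from the thing itself.
- arm.look_for(camera, query): "point" ([row, column] in pixels, amid what is visible of it).
- arm.silhouettes(camera, query): "region" (480x640 bool, what is visible of it) and "point" ([row, column] in pixels, amid what is visible of it).
- arm.place_of(camera, query): "point" ([row, column] in pixels: a listed point, or the origin of a listed thing).
The state is a dict: "clock": time; "joints": joint angles; "dq": joint speeds; "joint_efforts": joint torques, N m; "position": TCP position; "ee_rot": TCP orientation; "force": force on the tool from outside, world axes, zero at the start; "ft_torque": the same for the moment, N m; "width": opening from 0.0 (shut) to 1.0 (fully open); "gripper_force": force on a finger pad.
Only numpy, scipy, OpenCV 4.12 (cv2) and the standard library are available. Lean on these libraries where they do the work, as an engineer would, in place of code of your own. Each camera call takes 0.05 s, during which the arm holds its last target. There are 200 camera calls.

## Working session

There is one attempt and no reset: what is moved stays moved. The work goes in short steps, Python scripts to look and compute and a shell command to move; the robot and the scene stay as the last step left them, time stands still between calls to the robot, and variables do not carry over. Pictures are saved under pics/ and viewed, at most 10 in all, crops included, and the job is handed in when it is done.

```bash
mkdir -p pics
cat > h.py <<'E'
import numpy as np, cv2
from cell import arm
from scipy.spatial.transform import Rotation as R
def ray(cal,rc):
    K=np.array(cal["intrinsics"]);P=np.array(cal["pose"])
    v=np.linalg.inv(K)@[rc[1],rc[0],1.]
    d=P[:3,:3]@np.array([v[0],-v[1],-v[2]]); return P[:3,3],d/np.linalg.norm(d)
def at(cal,rc,z):
    o,d=ray(cal,rc); return o+d*(z-o[2])/d[2]
def tri(rays):
    A=sum(np.eye(3)-np.outer(d,d) for o,d in rays); b=sum((np.eye(3)-np.outer(d,d))@o for o,d in rays)
    return np.linalg.solve(A,b)
def proj(cal,p):
    P=np.array(cal["pose"]);c=P[:3,:3].T@(np.array(p)-P[:3,3]);u=np.array(cal["intrinsics"])@[c[0],-c[1],-c[2]];return u[1]/u[2],u[0]/u[2]
def save(im,name): cv2.imwrite("pics/"+name+".png",im[:,:,::-1])
E
python3 - <<'E'
from h import *
s=arm.observe();print(s["clock"],s["position"],s["ee_rot"],s["force"],s["width"])
for c in ["scene","top"]:
    im=arm.get_image(c);save(im,c)
    cal=arm.get_calibration(c)
    print(c,np.round(cal["pose"],3).tolist())
    for q,z in [("dispenser_axis",.068),("finger_cup",.068),("opening",.068),("red_stock",.005),("nozzle_mid",.013)]:
        for d in arm.place_of(c,q)[:4]: print(q,np.round(d["point"],1),round(d["conf"],2),np.round(at(cal,d["point"],z),3))
E
```

```text
0.0 [ 0.23100637 -0.58049988  0.40391868] [-3.08392307e+00 -5.91107555e-01  7.31006887e-04] [-0.27367232  0.62003054  0.5137097 ] 1.0056874101822393
scene [[0.743, -0.383, 0.55, 1.042], [0.67, 0.42, -0.612, -0.553], [0.003, 0.823, 0.568, 0.531], [0.0, 0.0, 0.0, 1.0]]
dispenser_axis [181.1 406.3] 0.81 [0.596 0.177 0.068]
finger_cup [177.6 437. ] 0.86 [0.63  0.226 0.068]
opening [183.6 375.4] 0.73 [0.56  0.132 0.068]
opening [180.  435.9] 0.32 [0.633 0.216 0.068]
nozzle_mid [339.3 165.8] 0.74 [ 0.554 -0.315  0.013]
nozzle_mid [356.3 207.1] 0.52 [ 0.618 -0.297  0.013]
top [[-0.001, 0.993, -0.117, 0.463], [-1.0, -0.0, 0.006, -0.052], [0.006, 0.117, 0.993, 1.072], [0.0, 0.0, 0.0, 1.0]]
dispenser_axis [225.9 199. ] 0.96 [0.602 0.175 0.068]
finger_cup [209.1 179.9] 0.97 [0.633 0.211 0.068]
opening [247.8 223.5] 0.82 [0.561 0.129 0.068]
nozzle_mid [245.5 424.5] 0.68 [ 0.571 -0.253  0.013]
nozzle_mid [224.7 446.6] 0.42 [ 0.612 -0.297  0.013]
nozzle_mid [253.3 456.9] 0.39 [ 0.556 -0.316  0.013]
```

View pics/scene.png

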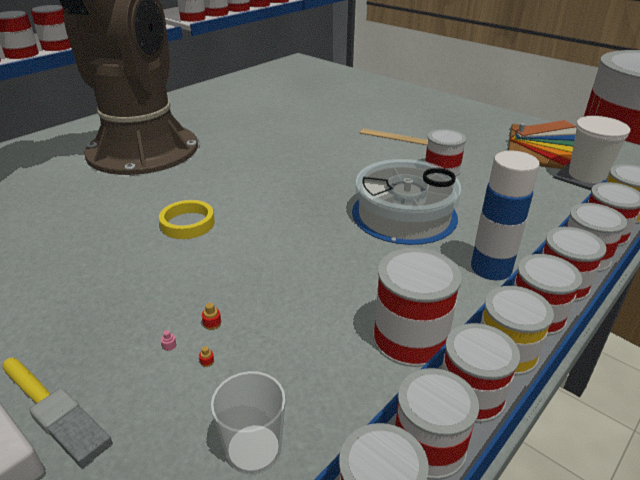

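View pics/top.png

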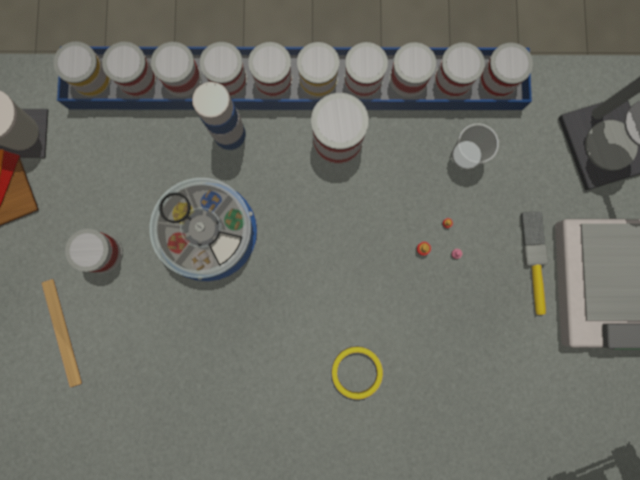

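The lookalikes are:
- The larger red nozzle, at top (248,424) and scene (315,211).
- The small red nozzle, at top (224,447) and scene (356,207).
- The pink nozzle, at top (253,457) and scene (340,168).

The small red one fits the description. The red compartment is at top (242,177), with the blank showing under the opening at (248,227) and the cup at (208,176). That makes red two stations clockwise from the blank.

Run:
```python
from h import *
cs,ct=arm.get_calibration("scene"),arm.get_calibration("top")
P={"axis":((181.1,406.3),(225.9,199)),"cup":((177.6,437),(209.1,179.9)),"open":((183.6,375.4),(247.8,223.5)),"noz":((356.3,207.1),(224.7,446.6))}
for k,(a,b) in P.items(): print(k,np.round(tri([ray(cs,a),ray(ct,b)]),3))
print("red",at(ct,(242,177),.012), "can top~",at(ct,(100,212),.19),"can base",at(ct,(140,230),.02),"quart",at(ct,(122,340),.12))
s=arm.observe();Rm=R.from_rotvec(s["ee_rot"]).as_matrix();print(np.round(Rm,3))
w=arm.get_calibration("wrist");T=np.array(w["pose"]);print("cam in tool",np.round(Rm.T@(T[:3,3]-s["position"]),3),np.round(Rm.T@T[:3,:3],2).tolist(),w["intrinsics"])
print("to view nozzle",Rm.T@(np.array([.55,-.297,.36])-s["position"]))
```

```text
axis [0.6   0.173 0.072]
cup [0.634 0.211 0.075]
open [0.562 0.129 0.07 ]
noz [ 0.614 -0.296  0.009]
red [0.57794378 0.22927171 0.012     ] can top~ [0.79743811 0.13097661 0.19      ] can base [0.77984616 0.12875581 0.02      ] quart [ 0.78323723 -0.08535215  0.12      ]
[[ 0.929  0.37   0.   ]
 [ 0.37  -0.929 -0.   ]
 [-0.     0.    -1.   ]]
cam in tool [0.074 0.    0.021] [[-0.0, 0.96, 0.27], [1.0, 0.0, -0.0], [-0.0, 0.27, -0.96]] [[350.74378872   0.         318.59650067]
 [  0.         350.74378872 243.90064247]
 [  0.           0.           1.        ]]
to view nozzle [ 0.40119618 -0.14572235  0.04473574]
```

```bash
python3 -m inch '.04 -.015 0 .1 .09; .08 -.03 0 .2 .09; .125 -.045 .01 .3 .09; .165 -.06 .02 .379 .09; .21 -.075 .03 .379 .09'; python3 -m inch '.05 0 0 0 .09; .1 0 0 0 .09; .15 0 0 0 .09; .15 0 0 0 .09'
python3 - <<'E'
from h import *
s=arm.observe();print(s["clock"],s["position"],s["ee_rot"])
c=arm.get_calibration("wrist");im=arm.get_image("wrist");save(im,"w1")
for d in arm.place_of("wrist","nozzle_mid"): print(np.round(d["point"]),d["conf"],at(c,d["point"],.013),)
print(proj(c,[.614,-.296,.013]))
E
```

```text
clock: 1.1
position: [0.3992, -0.4324, 0.3747]
ee_rot: [3.141, -0.006, 0.0]
force: [0.4, -0.9, 0.8]
width: 0.981
gripper_force: 0.0
clock: 1.5
position: [0.5555, -0.4298, 0.3733]
ee_rot: [-3.139, -0.012, -0.005]
force: [1.1, -0.0, -0.6]
width: 0.979
gripper_force: 0.0
1.5 [ 0.55547309 -0.42982426  0.37330653] [-3.13905718 -0.0118309  -0.00508404]
[214. 133.] 0.92 [ 0.56291475 -0.24641419  0.013     ]
[156. 182.] 0.86 [ 0.61834159 -0.29989769  0.013     ]
[220. 207.] 0.86 [ 0.55725664 -0.31869897  0.013     ]
(np.float64(161.1026626278523), np.float64(178.02654548495713))
```

View pics/w1.png

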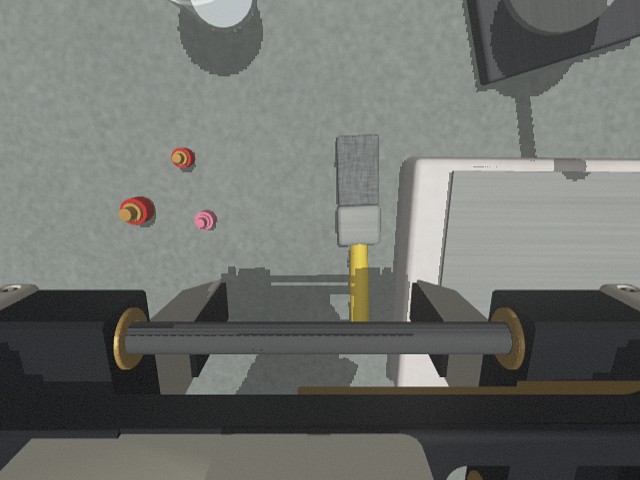

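The picture shows the small red nozzle at (157,182), the larger red one at (212,135) and the pink one at (220,206), so the choice holds. Next I go to the dispenser.

```bash
python3 -m inch '-.006 -.05 0 0 0; -.012 -.1 0 0 0; -.018 -.15 0 0 0; -.024 -.2 0 0 0; -.03 -.25 0 0 0'|head -2; python3 -m inch '0 -.05 0 0 0; 0 -.1 0 0 0; 0 -.15 0 0 0; 0 -.2 0 0 0; 0 -.25 0 0 0'|head -2;  python3 -m inch '0 -.05 0 0 0; 0 -.1 0 0 0; 0 -.11 0 0 0; 0 -.11 0 0 0; 0 -.11 0 0 0'
cat > look.py <<'E'
from h import *
import sys
s=arm.observe();print(s["clock"],s["position"],s["ee_rot"])
c=arm.get_calibration("wrist");im=arm.get_image("wrist");save(im,sys.argv[1])
for q,z in [("dispenser_axis",.068),("finger_cup",.068),("opening",.068),("red_stock",.005)]:
    for d in arm.place_of("wrist",q)[:2]: print(q,np.round(d["point"]),round(d["conf"],2),np.round(at(c,d["point"],z),4))
E
python3 look.py w2
```

```text
clock: 2.1
position: [0.5168, -0.1845, 0.3752]
clock: 2.6
position: [0.5177, 0.065, 0.3753]
clock: 3.1
position: [0.5189, 0.1725, 0.3748]
ee_rot: [3.14, -0.004, 0.0]
force: [0.5, -0.7, -0.2]
width: 0.005
gripper_force: 0.0
3.1 [0.5188793  0.17248226 0.37478104] [ 3.14006063e+00 -4.07799161e-03  1.64312417e-04]
dispenser_axis [138. 317.] 0.69 [0.5975 0.1725 0.068 ]
finger_cup [ 84. 254.] 0.62 [0.6366 0.22   0.068 ]
finger_cup [131. 318.] 0.19 [0.6022 0.1718 0.068 ]
```

View pics/w2.png

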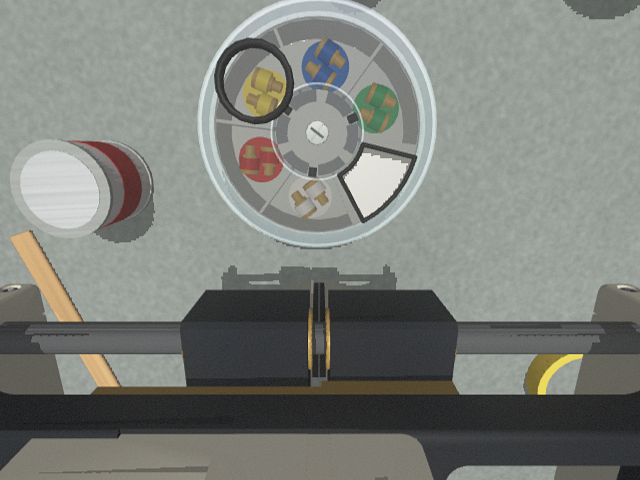

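The wrist view shows the cup at (81,254), the red lining at (160,261), the opening at (182,379) over the blank and the axis screw at (132,317).

Run:
```python
from h import *
c=arm.get_calibration("wrist");ct=arm.get_calibration("top")
A=at(c,(132,317),.07)
for n,p,z in [("cup",(81,254),.078),("open",(182,379),.068),("red",(160,261),.007),("blue",(64,325),.007),("green",(108,377),.007),("yellow",(90,262),.007),("white",(198,308),.007)]:
    q=at(c,p,z);d=q-A;print(n,np.round(q,4),np.hypot(*d[:2]),np.degrees(np.arctan2(d[1],d[0])))
print("axis",A, "tri axis",tri([ray(c,(132,317)),ray(ct,(226,199))]),"tri cup",tri([ray(c,(81,254)),ray(ct,(208,176))]))
```

```text
cup [0.637  0.2191 0.078 ] 0.05730594862990532 52.33080418246569
open [0.5634 0.1238 0.068 ] 0.06308432987539056 -127.7041110269602
red [0.5784 0.2279 0.007 ] 0.05915454409805653 113.48943663037556
blue [0.6621 0.1665 0.007 ] 0.06057530069916293 -6.852176366303814
green [0.625  0.1182 0.007 ] 0.060081235901429685 -67.48308788689384
yellow [0.6407 0.224  0.007 ] 0.06352138757121836 52.43034078058034
white [0.5416 0.1831 0.007 ] 0.061137304877371325 171.16002814632148
axis [0.60197763 0.17369016 0.07      ] tri axis [0.6016033  0.1738517  0.07096967] tri cup [0.64150055 0.22542598 0.04077644]
```

```bash
python3 -m inch '.04 -.016 .0 0 0; .08 -.032 .035 0 0; .119 -.047 .08 0 0; .119 -.047 .097 0 0; .119 -.047 .097 0 0' 10
python3 - <<'E'
from h import *
cs,ct=arm.get_calibration("scene"),arm.get_calibration("top")
print("can top",tri([ray(cs,(161,516)),ray(ct,(100,212))]))
for d in arm.silhouettes("scene","spray_can")[:1]:print(0)
im=arm.get_image("wrist");save(im,"w3")
E
```

```text
clock: 3.85
position: [0.6377, 0.2207, 0.2726]
ee_rot: [3.138, -0.002, -0.011]
force: [-0.4, -0.7, -0.6]
width: 0.003
gripper_force: 0.0
can top [0.79691131 0.13072585 0.19336701]Traceback (most recent call last):
  File "<stdin>", line 4, in <module>
ValueError: it knows: cap, dispenser_axis, finger_cup, nozzle_mid, opening, red_stock, spindle
```

```bash
python3 -m inch '0 .001 .01 0 0; 0 .001 .02 0 0; 0 .001 .023 0 0; 0 .001 .023 0 0' |grep -E 'pos|force:'; python3 -m inch '0 0 .002 0 0; 0 0 .004 0 0; 0 0 .004 0 0'|grep -E 'pos|force:';python3 -m inch '0 0 .002 0 0; 0 0 .002 0 0'|grep -E 'pos|force:'; python3 -m inch '0 0 .002 0 0; 0 0 .002 0 0'|grep -E 'pos|force:'
```

```text
position: [0.6376, 0.2205, 0.2553]
force: [-0.1, 0.5, -0.1]
gripper_force: 0.0
position: [0.6378, 0.2208, 0.2508]
force: [-0.5, -0.6, -0.3]
gripper_force: 0.0
position: [0.6378, 0.2208, 0.2485]
force: [-0.5, -0.2, 0.6]
gripper_force: 0.0
position: [0.6379, 0.2208, 0.2465]
force: [0.2, -0.5, 0.2]
gripper_force: 0.0
```

```bash
for i in 1; do python3 -m inch '0 0 .002 0 0; 0 0 .002 0 0'|grep -E 'pos|^force:'; done; python3 -m inch '0 0 .002 0 0; 0 0 .002 0 0'|grep -E 'pos|^force:'; python3 -m inch '0 0 .001 0 0; 0 0 .001 0 0'|grep -E 'pos|^force:'
```

```text
position: [0.638, 0.2208, 0.2448]
force: [-0.4, -0.9, 3.0]
position: [0.638, 0.2208, 0.2429]
force: [-1.7, -1.2, 5.3]
position: [0.638, 0.2208, 0.242]
force: [-1.9, -0.7, 6.1]
```

```bash
python3 -m inch '0 0 .001 0 0; 0 0 .001 0 0'|grep -E 'pos|^force:'; python3 -m inch '0 0 .001 0 0; 0 0 .001 0 0'|grep -E 'pos|^force:'
```

```text
position: [0.638, 0.2208, 0.2412]
force: [-1.1, -2.2, 6.7]
position: [0.638, 0.2208, 0.2403]
force: [-2.6, -0.3, 7.8]
```

```bash
python3 -m inch '.000 .000 .0008 0 0; .003 .003 .0008 0 0; .0055 .006 .0008 0 0; .008 .009 .0008 0 0; .010 .012 .0008 0 0'|grep -E 'pos|^force:'; python3 -m inch '.002 .003 0 0 0; .004 .0065 0 0 0; .006 .010 0 0 0; .0076 .013 0 0 0; .0076 .013 0 0 0'|grep -E 'pos|^force:'
```

```text
position: [0.6486, 0.2099, 0.2401]
force: [0.3, 2.1, 7.5]
position: [0.6565, 0.1962, 0.2403]
force: [0.7, 0.6, 8.0]
```

Run:
```python
from h import *
im=arm.get_image("top");save(cv2.resize(im[130:330,90:350],None,fx=3,fy=3,interpolation=cv2.INTER_CUBIC)[:600],"t2")
c=arm.get_calibration("top")
for q in ["finger_cup","opening"]:
    for d in arm.place_of("top",q)[:2]:
        p=at(c,d["point"],.063);print(q,d["conf"],p,np.degrees(np.arctan2(p[1]-.1735,p[0]-.602)))
```

```text
finger_cup 0.87 [0.64897193 0.19494425 0.063     ] 24.538276364164982
opening 0.85 [0.54805436 0.15243411 0.063     ] -158.66924347872555
```

```bash
python3 -m inch '.0015 .005 .0005 0 0; .003 .010 .0005 0 0; .0038 .0146 .0005 0 0; .0042 .020 .0005 0 0; .0042 .025 .0005 0 0'|grep -E 'pos|^force:'; python3 -m inch '-.0004 .0048 0 0 0; -.0014 .0097 0 0 0; -.0028 .0147 0 0 0; -.0045 .0195 0 0 0; -.0072 .0242 0 0 0'|grep -E 'pos|^force:'; python3 -m inch '-.0024 .0042 0 0 0; -.005 .008 0 0 0; -.0083 .0118 0 0 0; -.012 .0155 0 0 0; -.0154 .0185 0 0 0'|grep -E 'pos|^force:'
cat > chk.py <<'E'
from h import *
import sys
z=float(sys.argv[1])
s=arm.observe();print(s["clock"],s["position"])
im=arm.get_image("top")
if len(sys.argv)>2: save(cv2.resize(im[130:330,90:350],None,fx=3,fy=3,interpolation=cv2.INTER_CUBIC),sys.argv[2])
c=arm.get_calibration("top")
for q in ["finger_cup","opening"]:
    for d in arm.place_of("top",q)[:2]:
        p=at(c,d["point"],z);print(q,d["conf"],d["point"],p,np.degrees(np.arctan2(p[1]-.1735,p[0]-.602)))
E
python3 chk.py .063
```

```text
position: [0.6607, 0.1716, 0.2399]
force: [1.4, 2.9, 8.8]
position: [0.6537, 0.1472, 0.24]
force: [1.2, 1.2, 8.6]
position: [0.638, 0.1287, 0.2399]
force: [0.8, 1.9, 8.2]
8.6 [0.63804769 0.12871144 0.23985266]
finger_cup 0.65 [209.1, 225.2] [0.63420758 0.12777388 0.063     ] -54.84072179033606
```

```bash
python3 -m inch '-.0035 .0028 0 0 0; -.007 .0054 0 0 0; -.010 .007 0 0 0; -.0125 .0082 0 0 0; -.0125 .0082 0 0 0'|grep -E 'pos|^force:'; python3 chk.py .063 t3
python3 - <<'E'
from h import *
arm.get_image("scene");c=arm.get_calibration("scene")
for q in ["finger_cup","opening"]:
    for d in arm.place_of("scene",q)[:2]:
        p=at(c,d["point"],.063);print(q,d["conf"],d["point"],p,np.degrees(np.arctan2(p[1]-.1735,p[0]-.602)))
E
```

```text
position: [0.6253, 0.1207, 0.2397]
force: [0.3, 1.2, 8.7]
9.25 [0.62526923 0.12069314 0.23974589]
finger_cup 0.85 [217.9, 232.1] [0.61759272 0.1145878  0.063     ] -75.1750557226218
finger_cup 0.67 [199.4, 401.6] [0.62192111 0.12539682 0.063     ] -67.5039410931665
opening 0.57 [170.0, 413.0] [0.5756936  0.22926274 0.063     ] 115.25586765574111
```

View pics/t3.png

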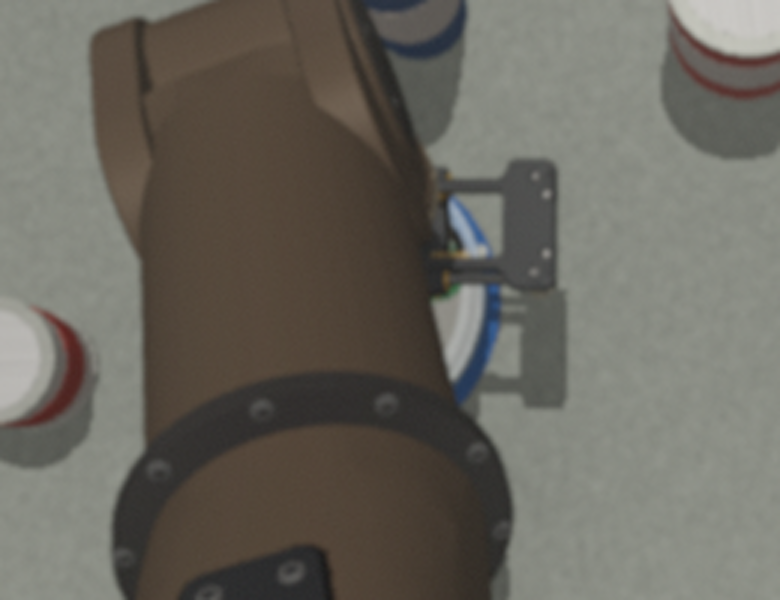

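The arm covers the dispenser in the top view, with only a sliver near (450,250) visible. The scene view puts the cup at about -66°, within the notch range, so I let the cap up and look.

```bash
python3 -m inch '0 0 -.004 0 0; 0 0 -.008 0 0; 0 0 -.02 0 0; 0 0 -.05 0 0; -.02 0 -.1 0 0'|grep -E 'pos|^force:';  python3 -m inch '-.05 -.02 -.02 0 0.05; -.09 -.04 -.035 0 0.05; -.09 -.05 -.035 0 0.05;-.09 -.05 -.035 0 0.05'|grep -E 'pos|^force:'; python3 look.py w4
```

```text
position: [0.6062, 0.119, 0.3336]
force: [0.3, -0.1, 0.6]
position: [0.5149, 0.1717, 0.3711]
force: [1.5, -0.1, -0.1]
10.45 [0.51487055 0.17170619 0.37110431] [-3.14051362e+00 -5.19231435e-03 -2.17505336e-03]
dispenser_axis [127. 317.] 0.92 [0.6014 0.173  0.068 ]
finger_cup [ 96. 389.] 0.85 [0.6237 0.1197 0.068 ]
red_stock [157. 264.] 0.78 [0.5772 0.2247 0.005 ]
```

View pics/w4.png

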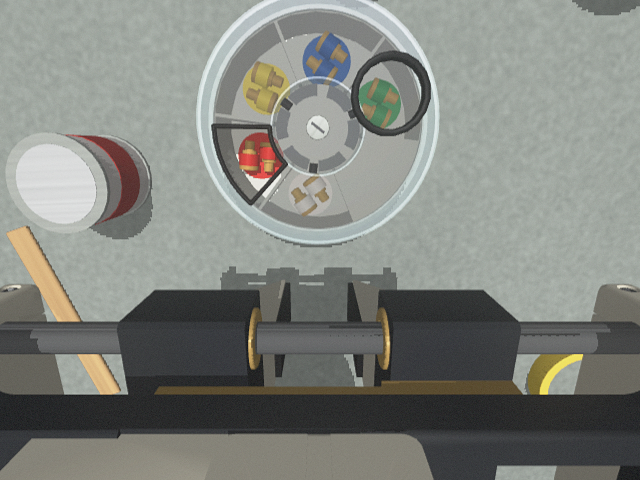

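The picture shows the opening frame, corners (125,214) to (203,251), over the red lining at (157,262), and the cup at (93,391), about -68°. It is at the station. Now the nozzle, with the top view checked on the way.

```bash
python3 -m inch '.01 .05 0 0 .07; .02 .1 0 0 .07; .03 .15 0 0 .07; .04 .2 0 0 .07; .05 .248 0 0 .07'|grep -E 'pos|^force:'; python3 -m inch '.005 .048 .0 0 .07; .01 .096 .0 0 .07; .01 .145 .02 0 .07; .01 .19 .04 0 .07; .01 .22 .075 0 .07'|grep -E 'pos|^force:'; python3 -m inch '0 0 .025 0 .07; 0 0 .025 0 .07; 0 0 .025 0 .07'|grep -E 'pos|^force:'; python3 chk.py .068
python3 - <<'E'
from h import *
s=arm.observe();c=arm.get_calibration("wrist");im=arm.get_image("wrist");save(im[60:420,120:520],"w5")
print(s["position"])
for d in arm.place_of("wrist","nozzle_mid"): print(np.round(d["point"]),d["conf"],at(c,d["point"],.013))
E
```

```text
position: [0.5656, -0.0784, 0.3693]
force: [0.5, -0.0, 0.2]
position: [0.5749, -0.3008, 0.2951]
force: [1.3, 0.1, -0.1]
position: [0.5754, -0.2952, 0.2695]
force: [0.7, 0.5, 0.5]
12.0 [ 0.57540757 -0.29519686  0.26951252]
finger_cup 0.82 [216.3, 231.8] [0.61982995 0.11437635 0.068     ] -73.21823945761479
opening 0.91 [239.4, 172.8] [0.57671594 0.22231314 0.068     ] 117.3831009567086
[ 0.5762329  -0.29457459  0.27159839]
[269. 256.] 0.92 [ 0.56451508 -0.24969592  0.013     ]
[193. 328.] 0.83 [ 0.61892352 -0.30121195  0.013     ]
[278. 347.] 0.76 [ 0.5573187  -0.31534669  0.013     ]
```

View pics/w5.png

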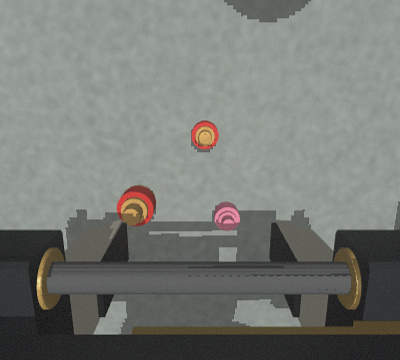

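The crop shows the small red nozzle at crop (134,204), which is full (194,324). The larger red one is at crop (205,136) and the pink one at crop (215,227). The target is confirmed at about (0.618, -0.2985), so I grasp it now.

```bash
python3 -m inch '.021 .002 .02 0 .05; .042 .0035 .04 0 .05; .042 .0035 .065 0 .05; .042 .0035 .08 0 .05; .042 .0035 .087 0 .05' 15|grep -E 'pos|^force:'; python3 -m inch '0 0 .0 0 .05; 0 0 0 0 0.0; 0 0 0 0 0; 0 0 0 0 0;0 0 0 0 0'; python3 -m inch '0 0 .0 0 .0; 0 0 0 0 0.0; 0 0 -.02 0 0; 0 0 -.05 0 0;0 0 -.1 0 0';python3 -m inch '0 0 .0 0 .0;0 0 .0 0 .0'
python3 - <<'E'
from h import *
c=arm.get_calibration("wrist");im=arm.get_image("wrist");save(im[180:420,200:440],"w6")
E
```

```text
position: [0.6167, -0.2983, 0.1818]
force: [-0.6, -1.0, -1.3]
clock: 13.25
position: [0.6174, -0.2988, 0.1835]
ee_rot: [3.141, -0.001, 0.001]
force: [0.2, -0.1, 0.9]
width: 0.246
gripper_force: 0.0
clock: 13.75
position: [0.6161, -0.2982, 0.2807]
ee_rot: [-3.139, 0.0, 0.009]
force: [1.5, -0.1, -1.0]
width: 0.182
gripper_force: 15.0
clock: 13.95
position: [0.6177, -0.2988, 0.2844]
ee_rot: [3.14, -0.0, 0.004]
force: [-0.1, 0.1, -0.4]
width: 0.184
gripper_force: 15.0
```

View pics/w6.png

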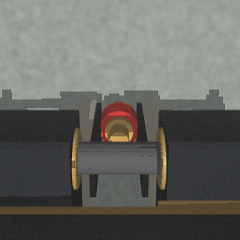

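The nozzle is held between the pads at (300,319), opening about 17 mm, upright. I carry it to the opening.

```bash
python3 -m inch '-.003 -.03 -.01 0 0; -.007 -.07 -.02 0 0; -.012 -.115 -.03 0 0; -.016 -.16 -.03 0 0; -.02 -.205 -.03 0 0'|grep pos; python3 -m inch '-.004 -.045 0 0 0; -.008 -.09 0 0 0; -.012 -.135 0 0 0; -.016 -.18 0 0 0; -.018 -.22 0 0 0'|grep pos;  python3 -m inch '-.0007 -.04 0 0 0; -.0007 -.075 0 0 0; -.0007 -.095 0 0 0; -.0007 -.101 0 0 0; -.0007 -.101 0 0 0'
python3 - <<'E'
from h import *
c=arm.get_calibration("wrist");im=arm.get_image("wrist");save(im[120:440,120:520],"w7")
s=arm.observe();print(s["position"]);p=s["position"]
print("red px",proj(c,[.5784,.2279,.007]),"opening px",proj(c,[.58,.2272,.068]))
Rm=R.from_rotvec(s["ee_rot"]).as_matrix()
print("expected nozzle px if centred",proj(c,p+Rm@[0,0,.172]))
E
```

```text
position: [0.5965, -0.092, 0.3116]
position: [0.5782, 0.1286, 0.3112]
clock: 15.5
position: [0.5783, 0.2276, 0.3115]
ee_rot: [3.141, 0.002, -0.003]
force: [-0.0, -0.0, -0.4]
width: 0.185
gripper_force: 15.0
[0.57864499 0.22619071 0.31179845]
red px (np.float64(235.02901762269383), np.float64(317.496096834683)) opening px (np.float64(255.73952377815465), np.float64(318.41025009106545))
expected nozzle px if centred (np.float64(305.99010431287763), np.float64(321.29466003442394))
```

View pics/w7.png

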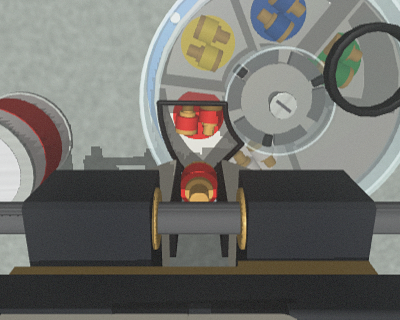

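The held nozzle is at full (303,319), where it should be if centred. The red lining is at (237,318) and the opening around (253,318), both matching prediction. I lower the nozzle and release it.

```bash
python3 -m inch '0 0 .02 0 0; 0 0 .04 0 0; 0 0 .05 0 0; 0 0 .054 0 0; 0 0 .054 0 0'|grep -E 'pos|^force:'; python3 -m inch '0 0 .002 0 0; 0 0 .003 0 0; 0 0 .003 0 0'|grep -E 'pos|^force:'; python3 -m inch '0 0 0 0 .035; 0 0 0 0 .035; 0 0 0 0 .035; 0 0 0 0 .035; 0 0 0 0 .035'; python3 -m inch '0 0 -.02 0 .035; 0 0 -.06 0 .035; 0 0 -.1 0 .035; -.05 0 -.1 0 .035; -.075 .03 -.12 0 .035'|grep -E 'pos|width'; python3 -m inch '0 .03 0 0 .035;0 .03 0 0 .035'|grep pos; python3 look.py w8;python3 - <<'E'
import cv2
im=cv2.imread("pics/w8.png");cv2.imwrite("pics/w8c.png",im[0:280,140:480])
E
```

```text
position: [0.5789, 0.2264, 0.2586]
force: [0.2, -0.3, -0.7]
position: [0.5788, 0.2274, 0.2563]
force: [-0.1, 0.1, -0.5]
clock: 16.85
position: [0.5787, 0.2273, 0.2558]
ee_rot: [3.142, -0.0, -0.0]
force: [-0.8, 0.3, -0.6]
width: 0.377
gripper_force: 0.0
position: [0.5004, 0.2009, 0.3753]
width: 0.378
position: [0.5035, 0.1633, 0.3768]
17.55 [0.50349357 0.16330281 0.37675305] [ 3.13960905e+00 -7.45230734e-03  2.26898709e-03]
dispenser_axis [113. 308.] 0.84 [0.6012 0.1705 0.068 ]
dispenser_axis [144. 251.] 0.34 [0.5782 0.2156 0.068 ]
finger_cup [ 81. 374.] 0.77 [0.6231 0.1204 0.068 ]
red_stock [145. 255.] 0.79 [0.5775 0.2232 0.005 ]
```

View pics/w8c.png

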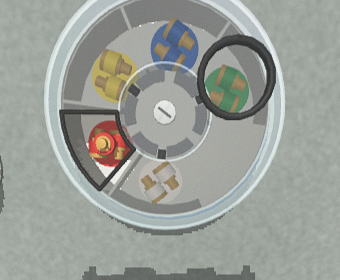

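The crop shows the nozzle resting on the red stock at (143,104), inside the opening frame. Cap rim size is 242 px against 237 px before the turn. That fits the cap being up, since a pressed cap would look smaller. I hand in.

```bash
python3 -m inch '0 0 0 0 .035;0 0 0 0 .035'|head -1; python3 -c "
from cell import arm
print(arm.sign_off())"
```

```text
clock: 18.0
the job is handed in; nothing more can be done
None
```

I turned the cap to the red-lined compartment, where it sprang up, dropped the small red-collared nozzle in through the opening, and handed the job in at about 18 s; sign-off returned no verdict.

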